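# Roll the vial onto the scan line and start the scan

## Robot

A 6-joint arm with a two-finger parallel gripper is mounted at the origin on a cart in front of the work surface, level with it; the furniture and walls round the work are solid. World frame = base frame: x ahead of the robot, y to its left, z up, the work surface at z = 0. Lengths are in m, angles in rad, forces in N, time in s.
With the tool pointing down it reaches from about 0.375 to 0.975 m from the base axis. Payload 3.8 kg.
Tool frame: the origin (TCP) lies midway between the tips of the shut fingers; the grasp point (between the pads) lies 19 mm behind it; x points along the fingers, y is the direction in which the jaws open and shut, and the axes are right-handed (so a half turn about x gives the same grasp; the last joint's range is limited). The gripper opens to 88 mm and grips with 3 to 60 N. Pads are 18 mm wide; open, the fingers measure 123 mm over their backs; the gripper's body (75 mm by 187 mm) begins 45 mm behind the grasp point.
Start: joints at [1.205, 0.264, 1.604, -0, 1.274, -0.037], TCP at [0.218, 0.639, 0.239] pointing down, gripper open.
Joint ranges: [-2.63, 2.63], [-0.94, 2.18], [0.31, 2.57], [-1.31, 4.45], [0, 2.66], [-2.55, 2.55]. Speed limits (rad/s): [2.57, 2.57, 3.14, 3.14, 3.14, 3.14].

## Interface

Orientations are given as a rotation vector (axis times angle).
In Python, from cell import manip, inverse_kinematics, cams, order gives the robot as it stands. Calls block until the motion is done:
- manip.move_pose(position, orientation): joint-space move of the TCP to a pose.
- manip.move_linear(position, rate=0.15, rot=None): straight line of the TCP; rot=None keeps the orientation; rate is the mean speed in m/s.
- manip.set_joints(angles): joint-space move.
- manip.set_gripper(opening, force=None): finger opening in m; force is the grip in N (None keeps the last); returns when the fingers have stopped.
- manip.dwell(seconds).
- inverse_kinematics(position, orientation): joint angles nearest the present ones, or None.
- manip.state(): the state.
- cams.capture(name): name is "scene" or "top" or "wrist"; returns a dict with "image" (400x640x3 uint8, blue, green, red), "z_map" (400x640 float32, m along the optical axis (not along the pixel's ray), 0 where there is no reading), "intrinsics" (3x3 intrinsics, pixels), "position" and "orientation" of the camera in the world; the wrist camera has in their place "T_tool_cam" (4x4, takes a point from camera to tool coordinates, whose origin is the TCP and whose axes are the tool frame's). Camera axes: x right, y down, z forward; pixel columns grow to the right and rows downward; lengths in m; the calibration is good to about 2 mm. A picture is of the moment at which its call begins: read the wrist's pose just before it.
A pose or a line that the arm cannot do raises manip.IKError and nothing moves.
- order.close_job(): hands the job in, once; it reports no verdict.
The state is a dict: "clock": time; "joint_pos": joint angles; "joint_velocities": joint speeds; "tau": joint torques, N m; "tool_pos": TCP position; "tcp_rot": TCP orientation; "contact_force": force on the tool from outside, world axes, zero at the start; "moment": the same for the moment, N m; "gripper_width": finger opening in m.
Only numpy, scipy, OpenCV 4.12 (cv2) and the standard library are available. Lean on these libraries where they do the work, as an engineer would, in place of code of your own. Each camera call takes 0.05 s, during which the arm holds its last target.

## Task

Roll the amber vial forward over the scan pad by stroking its top with the fingertips, again and again if need be (never grasp or lift it), until it rests lying along the red line, centred over it. Then let go of it and press the pad's green button all the way down, without shifting the vial off the line, and leave the button released. Do not press the button before the vial is on the line, and leave the tube, beaker and bottle around the pad where they stand.

Things in the scene. Friction and masses are not known exactly. Their poses are not given: they have to be found in the camera images.
- scan_pad: Flat grey pad fixed to the bench, 247 x 140 mm, 10 mm thick, with a white face. Origin: on its underside and centre line, 112 mm from the near end, 135 mm from the far end; x along its length, away from the robot (start yaw about 0.2 to 0.6 rad), y to its left, z up. The vial rolls along +x. A black stop lip 8 mm wide and 16 mm high above the bench closes the far end, at x = +131 mm.
- red_line (a point): Middle of the red line painted across the pad's white face, 12 mm wide and 124 mm long along the pad's y; the point lies on the pad's top face (10 mm above the bench) at pad x = +50 mm, axes parallel to the pad's. The line can be seen on either side of the vial that lies on it.
- vial: Loose rigid amber vial with flush blue cap: a plain cylinder 28 mm across, 76 mm long, 40 to 85 g, lying 35 to 70 mm short of the red line, parallel to it within 0.05 rad. Origin at its centre, 24 mm above the bench (top at 38 mm); y along its axis to the cap; z, marked by a white stripe, is up at the start. Rolled by its top it goes half as far as the fingertip, which thus runs off it after 2 to 3 cm: use repeated strokes. It soon stops.
- scan_button (a joint): Spring push button, 0 released, 0.006 m fully down; about 4 N presses it fully. It returns by itself.
- scan_button_top (a point): Centre of the top of the round green button, 26 mm in diameter; its axis is vertical, at pad x = -85 mm, y = 0, in a black round housing about 42 mm across and 12 mm high. The top stands 28 mm above the bench when released, 22 mm fully down; it moves with the button.
- tube: Bystander: standing 50 ml tube with orange cap, 35 mm wide, 104 mm high, on the bench left of the pad, 150 mm from its centre line; leave it. Origin at the centre of its underside.
- beaker: Bystander: clear beaker, 54 mm wide, 70 mm high, on the bench left of the pad's far half, 150 mm from its centre line; leave it. Origin at the centre of its underside.
- bottle: Bystander: white bottle with a blue cap, 40 mm wide, 75 mm high, standing on the bench beyond the pad's far end, left of the heater; leave it. Origin at the centre of its underside.

How it is judged:
By the outcome, as a careful person would: the job done as asked, in the order asked, and still so for the second after the job is handed in, with the robot touching nothing.
It also fails if it takes over 51 s, if anything falls off the work surface, if the arm or the gripper's body presses on something with over 40 N, if the wrist force passes 120 N, or if a joint passes its speed limit or range.

## Working session

There is one attempt and no reset: what is moved stays moved. The work goes in short steps, each a Python script; the robot and the scene stay as the last script left them, time stands still between calls to the robot, and variables do not carry over. Pictures are saved under pics/ and viewed, and the job is handed in when it is done.

```bash
ls; mkdir -p pics
python3 - <<'E'
from cell import manip,cams
import cv2
s=manip.state();print(s['clock'],s['tool_pos'],s['tcp_rot'])
for n in ['top','scene']:
    c=cams.capture(n);cv2.imwrite(f'pics/{n}0.png',c['image'])
    print(n,c['position'],c['orientation'],c['intrinsics'])
E
```

```text
pics
0.0 [0.21769593 0.63819726 0.23741774] [ 0.25636003  1.55582547 -0.25975069]
top [0.51189192 0.46458288 0.90727718] [-2.20385494  2.2054991  -0.08152293] [[483.55449055   0.         316.54203868]
 [  0.         483.55449055 206.86824737]
 [  0.           0.           1.        ]]
scene [-0.02820699  0.16045625  0.5607486 ] [-1.92906113  1.22617177 -0.61020851] [[433.3539659    0.         319.42212127]
 [  0.         433.3539659  201.3543782 ]
 [  0.           0.           1.        ]]
```

View pics/top0.png

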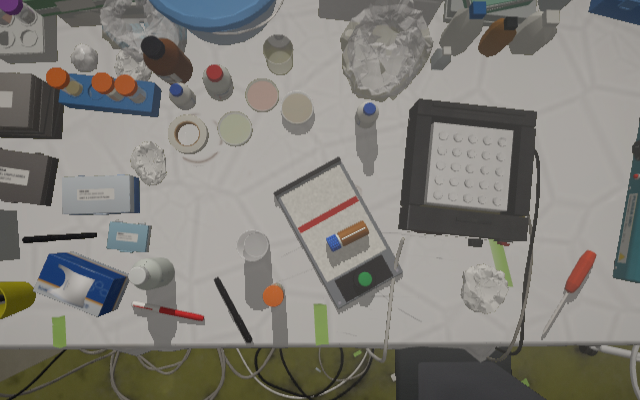

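View pics/scene0.png

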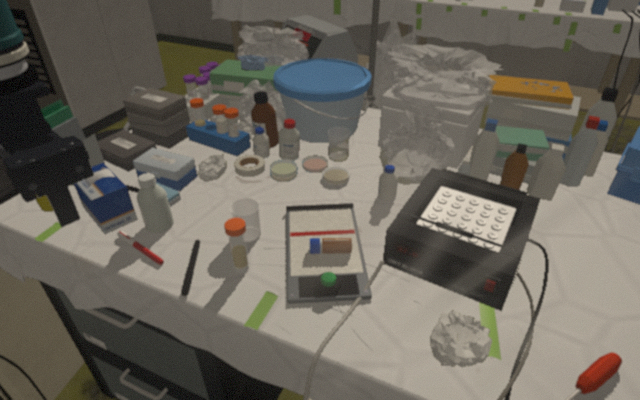

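```bash
cat > h.py <<'E'
import numpy as np,cv2
from scipy.spatial.transform import Rotation as R
from cell import manip,cams,inverse_kinematics,order
def toplane(c,uv,z):
    K=c['intrinsics'];uv=np.atleast_2d(uv).astype(float)
    d=np.c_[(uv-[K[0,2],K[1,2]])/[K[0,0],K[1,1]],np.ones(len(uv))]@R.from_rotvec(c['orientation']).as_matrix().T
    return c['position']+d*((z-c['position'][2])/d[:,2])[:,None]
def crop(c,x0,y0,w,h,s,f):
    cv2.imwrite(f,cv2.resize(c['image'][y0:y0+h,x0:x0+w],None,fx=s,fy=s,interpolation=cv2.INTER_CUBIC))
E
python3 - <<'E'
from h import *
c=cams.capture('top');crop(c,265,150,150,165,3.6,'pics/t1.png')
# depth sanity
K=c['intrinsics']
for uv in [(310,185),(348,236),(365,279),(150,230)]:
    z=c['z_map'][uv[1],uv[0]];p=np.array([(uv[0]-K[0,2])/K[0,0],(uv[1]-K[1,2])/K[1,1],1])*z
    print(uv,c['position']+R.from_rotvec(c['orientation']).apply(p))
E
```

```text
(310, 185) [0.6001808  0.45788343 0.01084607]
(348, 236) [0.50553982 0.38977282 0.03714163]
(365, 279) [0.42811522 0.35904258 0.03229822]
(150, 230) [0.51691936 0.753796   0.00568014]
```

View pics/t1.png

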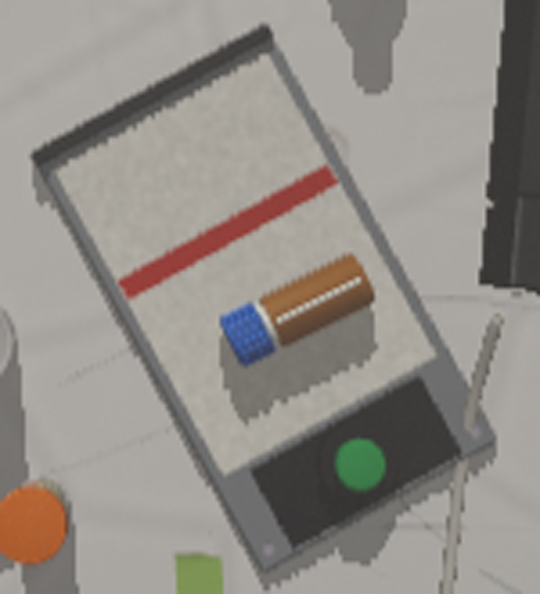

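Run:
```python
from h import *
c=cams.capture('top')
px=lambda a:(np.atleast_2d(a)+.5)/3.6-.5+[265,150]
L=toplane(c,px([(126,289),(334,176)]),.010);print('line',L,np.linalg.norm(L[0]-L[1]))
B=toplane(c,px((360,464)),.028)[0];print('button',B)
m=L.mean(0);d=m-B;print('dist',np.hypot(*d[:2]),'yaw from btn',np.arctan2(d[1],d[0]))
l=L[0]-L[1];print('yaw line',np.arctan2(-l[0],l[1]))
F=toplane(c,px([(264,29),(37,155)]),.016);print('far corners',F,np.linalg.norm(F[0]-F[1]))
N=toplane(c,px([(268,582),(493,442)]),.0);print('near',N)
V=toplane(c,px([(221,318),(243,364),(351,255),(374,300)]),.024)
print(V); a=(V[0]+V[1]-V[2]-V[3])/2; print('vial',V.mean(0),np.linalg.norm(a),np.arctan2(-a[0],a[1]))
S=toplane(c,px([(278,322),(360,280)]),.038);a=S[0]-S[1];print('stripe',S,np.arctan2(-a[0],a[1]))
```

```text
line [[0.51672142 0.47711924 0.01      ]
 [0.57502474 0.36953137 0.01      ]] 0.12237004585081608
button [0.42855543 0.35917393 0.028     ]
dist 0.13371174683391696 yaw from btn 0.5003967419458001
yaw line 0.49661363338391346
far corners [[0.65063773 0.40592532 0.016     ]
 [0.58536805 0.52267996 0.016     ]] 0.133760148197181
near [[0.36548826 0.40385353 0.        ]
 [0.43704557 0.28639628 0.        ]]
[[0.50191096 0.42880349 0.024     ]
 [0.47865854 0.41771604 0.024     ]
 [0.53377882 0.3625862  0.024     ]
 [0.51091569 0.35102267 0.024     ]]
vial [0.506316  0.3900321 0.024    ] 0.07378560093938638 0.44952314006469024
stripe [[0.50003365 0.40091714 0.038     ]
 [0.52092746 0.35977106 0.038     ]] 0.4698648846068145
```

```bash
cat >> h.py <<'E'
YAW=0.498
LINE=np.array([.5459,.4233]); BTN=np.array([.4286,.3592])
ex=np.array([np.cos(YAW),np.sin(YAW)]); ey=np.array([-ex[1],ex[0]])
def rot(yaw,s=1):
    y=s*np.array([-np.sin(yaw),np.cos(yaw),0]);x=np.array([0,0,-1.]);return R.from_matrix(np.c_[x,y,np.cross(x,y)]).as_rotvec()
def cloud(c):
    K=c['intrinsics'];v,u=np.mgrid[:400,:640];z=c['z_map']
    p=np.stack([(u-K[0,2])/K[0,0]*z,(v-K[1,2])/K[1,1]*z,z],-1)
    return R.from_rotvec(c['orientation']).apply(p.reshape(-1,3)).reshape(400,640,3)+c['position']
E
python3 - <<'E'
from h import *
c=cams.capture('top');P=cloud(c)
h=P[100:240,400:535];print('heater z',np.percentile(h[...,2],[5,50,95,99]))
for v in (110,150,190,230): print(v,[P[v,u].round(3) for u in (405,412,420)])
print('tube cap',P[295,273],'beaker',P[245,254],'bottle',P[112,368])
s=manip.state();print(R.from_rotvec(s['tcp_rot']).as_matrix().round(2))
for s in (1,-1):
    for p in ([*(LINE-.05*ex),.1],[*BTN,.1]): print(s,inverse_kinematics(p,rot(YAW,s)))
print(manip.state()['clock'])
E
```

```text
heater z [0.00177003 0.07661671 0.0904404  0.11751009]
110 [array([0.745, 0.277, 0.002]), array([0.735, 0.272, 0.04 ]), array([0.723, 0.269, 0.087])]
150 [array([0.666, 0.28 , 0.012]), array([0.655, 0.28 , 0.074]), array([0.653, 0.27 , 0.088])]
190 [array([0.588, 0.288, 0.047]), array([0.584, 0.285, 0.089]), array([0.584, 0.27 , 0.086])]
230 [array([0.516, 0.279, 0.001]), array([0.516, 0.27 , 0.017]), array([0.516, 0.268, 0.075])]
tube cap [0.40961231 0.51939265 0.10619094] beaker [0.48883632 0.56204132 0.00316545] bottle [0.72170836 0.35711566 0.07570121]
[[-0.    0.32  0.95]
 [-0.    0.95 -0.32]
 [-1.   -0.   -0.  ]]
1 [ 6.33283752e-01  3.16969056e-01  1.80565709e+00 -4.44089210e-16
  1.01896651e+00 -1.43551257e+00]
1 [ 6.52990220e-01  1.74118781e-01  1.98584622e+00 -4.44089210e-16
  9.81627649e-01 -1.41580611e+00]
-1 [0.63328375 0.31696906 1.80565709 0.         1.01896651 1.70608008]
-1 [ 6.52990220e-01  1.74118781e-01  1.98584622e+00 -4.44089210e-16
  9.81627649e-01  1.72578655e+00]
0.25
```

Run:
```python
from h import *
V=np.array([.5063,.3900])
r=rot(.475)
manip.move_pose([*(V-.006*ex),.13],r)
manip.set_gripper(.025)
print(manip.state()['clock'],manip.state()['tool_pos'])
c=cams.capture('wrist');cv2.imwrite('pics/w1.png',c['image']);print(c['T_tool_cam'].round(3))
c=cams.capture('top');crop(c,265,150,150,165,3.6,'pics/t2.png')
manip.move_linear([*(V-.006*ex),.045],.1)
s=manip.state();print(s['clock'],s['contact_force'],s['tool_pos'])
for z in np.arange(.042,.034,-.001):
    manip.move_linear([*(V-.006*ex),z],.02)
    s=manip.state();print(round(s['clock'],2),z,s['contact_force'].round(2),s['tool_pos'].round(4))
    if s['contact_force'][2]>2: break
```

```text
2.7417 [0.50106773 0.38709968 0.13001676]
[[ 0.002 -0.281  0.96  -0.146]
 [ 1.     0.001 -0.002 -0.   ]
 [-0.     0.96   0.281 -0.072]
 [ 0.     0.     0.     1.   ]]
3.8417 [-0.59407325  0.57677709 -0.01596645] [0.50162814 0.38757636 0.04572425]
4.14 0.042 [ 0.14 -0.4   0.63] [0.5012 0.3872 0.0423]
4.39 0.041 [0.3  0.33 0.13] [0.501  0.3871 0.041 ]
4.64 0.04 [0.17 0.05 0.19] [0.501  0.3871 0.0399]
4.89 0.039 [ 0.04  0.81 -1.14] [0.501  0.3871 0.0389]
5.14 0.038 [0.25 0.3  1.14] [0.5014 0.3874 0.0384]
5.39 0.037 [-0.31  0.77  5.53] [0.5022 0.3878 0.0383]
```

View pics/w1.png

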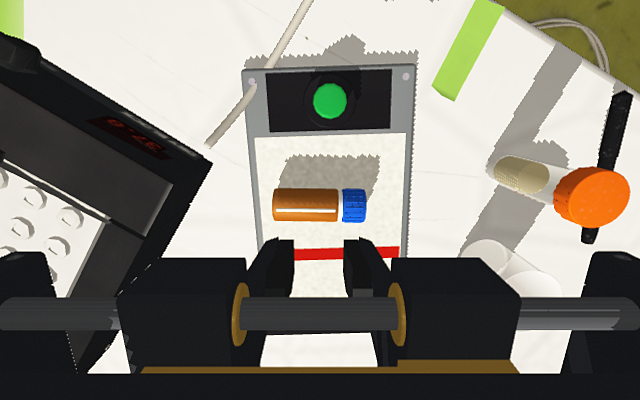

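View pics/t2.png

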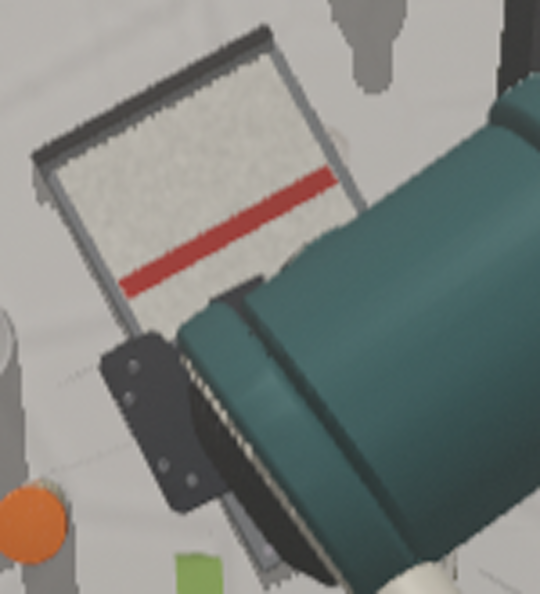

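```bash
cat >> h.py <<'E'
def wristpix(f=None):
    s=manip.state();c=cams.capture('wrist')
    T=np.eye(4);T[:3,:3]=R.from_rotvec(s['tcp_rot']).as_matrix();T[:3,3]=s['tool_pos'];M=T@c['T_tool_cam']
    c['position']=M[:3,3];c['orientation']=R.from_matrix(M[:3,:3]).as_rotvec()
    if f: cv2.imwrite(f,c['image'])
    np.savez('last.npz',position=c['position'],orientation=c['orientation'],intrinsics=c['intrinsics'],image=c['image'],z_map=c['z_map'])
    return c
def padc(p): d=np.asarray(p)[...,:2]-LINE; return np.stack([d@ex,d@ey],-1)*1000
E
python3 - <<'E'
from h import *
V=np.array([.5063,.3900])
p=V-.006*ex
manip.move_linear([*(p+.028*ex),.037],.05)
s=manip.state();print(s['clock'],s['contact_force'],s['tool_pos'])
q=s['tool_pos'][:2]
manip.move_linear([*(p+.028*ex),.13],.15)
s=manip.state();print(s['clock'],s['contact_force'],s['tool_pos'])
wristpix('pics/w2.png')
E
```

```text
6.1 [ 1.76936338 -2.93874791  6.06614454] [0.52718077 0.40032512 0.03827009]
6.8667 [-0.07866526  0.40300631  0.27244192] [0.52476775 0.4000903  0.12885045]
```

View pics/w2.png

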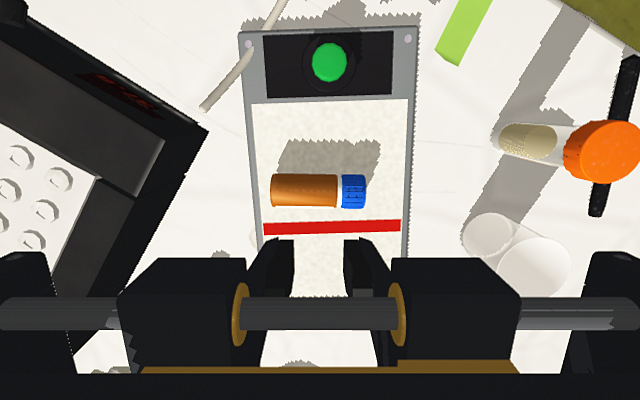

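```bash
cat >> h.py <<'E'
from scipy.optimize import least_squares
def measure(c):
    P=cloud(c);im=c['image'].astype(int);b,g,r=im[...,0],im[...,1],im[...,2]
    pc=padc(P);z=P[...,2]*1000
    red=(r>100)&(r>3*g)&(r>3*b)&(z<20)&(abs(pc[...,0])<25)&(abs(pc[...,1])<70)
    A=pc[red]; zpad=np.median(z[red])
    lx=np.polyfit(A[:,1],A[:,0],1) # x as fn of y
    v=(z>zpad+8)&(z<zpad+33)&(pc[...,0]>-75)&(pc[...,0]<45)&(abs(pc[...,1])<60)&((b>1.3*r)|(r>1.3*b))&(g<r+b)
    v=cv2.morphologyEx(v.astype(np.uint8),cv2.MORPH_OPEN,np.ones((5,5)))
    n,l,st,_=cv2.connectedComponentsWithStats(v);k=1+np.argmax(st[1:,4]);v=cv2.erode((l==k).astype(np.uint8),np.ones((3,3)))>0
    Q=pc[v];zz=z[v]
    f=lambda q:np.hypot((Q[:,0]-q[0]-q[1]*Q[:,1])*1,zz-zpad-q[2])-14
    s=least_squares(f,[np.mean(Q[:,0]),0,14],loss='soft_l1');x0,sl,h=s.x
    yc=(Q[:,1].min()+Q[:,1].max())/2
    print('pix',len(A),v.sum(),'zpad %.1f axis h %.1f rms %.2f'%(zpad,h,np.sqrt(np.mean(s.fun**2))))
    print('line x0 %.1f slope %.3f ymid %.1f span %.1f'%(lx[1],lx[0],(A[:,1].min()+A[:,1].max())/2,np.ptp(A[:,1])))
    gap=x0+sl*yc-np.polyval(lx,yc)
    print('vial x %.1f y %.1f len %.1f slope %.3f | rel line dx %.1f dyaw %.3f'%(x0+sl*yc,yc,np.ptp(Q[:,1]),sl,gap,-(sl-lx[0])))
    return gap,x0+sl*yc,yc
E
python3 - <<'E'
from h import *
measure(dict(np.load('last.npz')))
E
```

```text
pix 1574 1841 zpad 10.1 axis h 13.3 rms 0.59
line x0 1.0 slope -0.008 ymid -0.1 span 122.7
vial x -37.1 y -22.3 len 51.8 slope 0.040 | rel line dx -38.2 dyaw -0.048
```

```bash
sed -i 's/&((b>1.3\*r)|(r>1.3\*b))&(g<r+b)//' h.py
python3 - <<'E'
from h import *
measure(dict(np.load('last.npz')))
E
```

```text
pix 1574 2816 zpad 10.1 axis h 13.2 rms 0.66
line x0 1.0 slope -0.008 ymid -0.1 span 122.7
vial x -36.6 y -11.2 len 74.0 slope 0.039 | rel line dx -37.7 dyaw -0.047
```

```bash
cat >> h.py <<'E'
def stroke(x,y,travel,y0,y1,zc=.037,back=6.5,rate=.06):
    """x,y vial centre in pad mm; travel of vial mm"""
    a=LINE+(x-back)/1000*ex+y/1000*ey; b=a+2*travel/1000*ex
    manip.move_linear([*a,.045],.15,rot=rot(y0))
    manip.move_linear([*a,zc],.03)
    s=manip.state();print('touch',s['contact_force'].round(1))
    manip.move_linear([*b,zc],rate,rot=rot(y1))
    s=manip.state();print('end',round(s['clock'],2),s['contact_force'].round(1))
    manip.move_linear([*b,.047],.1)
    return x+travel
E
python3 - <<'E'
from h import *
x=stroke(-36.6,-11,14,YAW-.047,YAW-.010)
x=stroke(-23.5,-11,13,YAW-.03,YAW+.01)
p=manip.state()['tool_pos'];manip.move_linear([*p[:2],.13],.15,rot=rot(YAW))
measure(wristpix('pics/w3.png'));print(manip.state()['clock'])
E
```

```text
touch [1.1 0.7 5.3]
end 8.68 [ 1.2 -1.2  7. ]
touch [0.2 0.1 4.8]
end 10.18 [ 0.3 -0.7  7.9]
pix 535 2801 zpad 10.0 axis h 13.3 rms 0.67
line x0 1.1 slope -0.010 ymid 0.0 span 123.1
vial x -10.2 y -11.5 len 73.6 slope 0.011 | rel line dx -11.4 dyaw -0.021
11.175
```

View pics/w3.png

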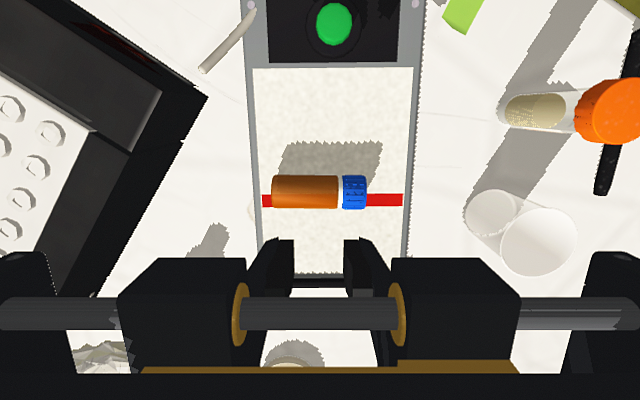

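Run:
```python
from h import *
a=LINE+(-10.2-6.5)/1000*ex-.0115*ey; b=a+.0225*ex+.0115*ey
manip.move_linear([*a,.045],.15,rot=rot(YAW-.02))
manip.move_linear([*a,.037],.03)
manip.move_linear([*b,.037],.06,rot=rot(YAW+.02))
s=manip.state();print(s['contact_force'].round(1))
manip.move_linear([*b,.047],.1)
manip.move_linear([*b,.13],.15,rot=rot(YAW))
measure(wristpix('pics/w4.png'));print(manip.state()['clock'])
```

```text
[ 1.6 -2.3  6. ]
pix 584 2759 zpad 10.1 axis h 13.2 rms 0.65
line x0 0.9 slope -0.009 ymid 0.1 span 123.5
vial x 0.7 y -1.2 len 74.1 slope -0.031 | rel line dx -0.2 dyaw 0.022
13.8917
```

View pics/w4.png

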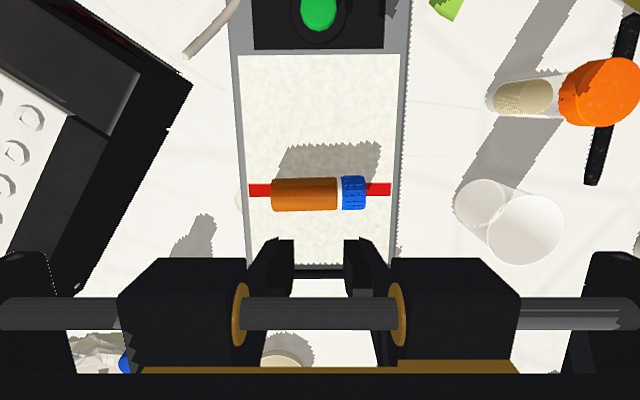

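Run:
```python
from h import *
c=dict(np.load('last.npz'));P=cloud(c);im=c['image'].astype(int)
g=(im[...,1]>120)&(im[...,1]>2*im[...,0])&(im[...,1]>2*im[...,2])&(abs(padc(P)[...,0]+135)<30)
print('btn',g.sum(),padc(P[g]).mean(0),np.median(P[g][:,2]))
pc=padc(P)
for rr in (15,17,19,21,23,26):
    m=abs(np.hypot(pc[...,0]+134,pc[...,1])-rr)<.8;print(rr,m.sum(),np.percentile(P[m][:,2],[10,50,90]).round(4))
v,u=np.mgrid[:400,:640]
for s in (1,-1): print(inverse_kinematics([*BTN,.05],rot(0.,s)))
# closed finger tip geometry: depth of fingers
m=(u>270)&(u<380)&(v>235)&(v<300);
s=manip.state();T=R.from_rotvec(s['tcp_rot']);q=T.inv().apply(P[m]-s['tool_pos']);k=(q[:,0]>-.03)&(q[:,0]<.005)
for lo in np.arange(-.03,.004,.005):
    kk=(q[:,0]>=lo)&(q[:,0]<lo+.005)
    if kk.sum():
        Y=q[kk];print(round(lo,3),kk.sum(),'absy',np.percentile(abs(Y[:,1]),[1,50,99]).round(4),'z',np.percentile(Y[:,2],[1,99]).round(4))
```

```text
btn 905 [-130.04759003   -1.20147392] 0.031405165572725074
15 207 [0.0207 0.0216 0.0225]
17 229 [0.0207 0.0216 0.0226]
19 266 [0.0203 0.0215 0.0224]
21 329 [0.0096 0.0114 0.0212]
23 277 [0.0091 0.01   0.0111]
26 318 [0.009  0.01   0.0109]
[ 6.52990220e-01  2.38318043e-01  2.01691029e+00 -4.44089210e-16
  8.86364319e-01 -9.17806106e-01]
[ 6.52990220e-01  2.38318043e-01  2.01691029e+00 -4.44089210e-16
  8.86364319e-01  2.22378655e+00]
-0.03 391 absy [0.0131 0.0162 0.0249] z [-0.0104  0.0071]
-0.025 497 absy [0.0123 0.0141 0.0256] z [-0.0104  0.0096]
-0.02 369 absy [0.012  0.0167 0.0262] z [-0.0103  0.0094]
-0.015 302 absy [0.012  0.0169 0.026 ] z [-0.0104  0.0068]
-0.01 288 absy [0.012  0.0163 0.025 ] z [-0.0104  0.0083]
-0.005 215 absy [0.012  0.0166 0.0238] z [-0.0103  0.0091]
0.0 8 absy [0.0127 0.0175 0.0199] z [-0.0097 -0.008 ]
```

Run:
```python
from h import *
r=rot(0.);t=np.array([.4285,.3592-.0255])
manip.move_pose([*t,.13],r)
manip.set_gripper(.04)
manip.move_linear([*t,.05],.12)
c=cams.capture('top');crop(c,265,150,150,165,3.6,'pics/t3.png')
print(manip.state()['clock'],manip.state()['tool_pos'],manip.state()['gripper_width'])
for z in (.036,.033,.031,.029):
    manip.move_linear([*t,z],.03);s=manip.state();print(round(s['clock'],2),z,s['contact_force'].round(1),s['tool_pos'].round(4))
    if s['contact_force'][2]>2:break
```

```text
15.8333 [0.42924076 0.33423887 0.05090997] 0.04019066082758969
16.45 0.036 [ 0.5  0.1 -0.1] [0.4283 0.3336 0.0358]
16.7 0.033 [-0.2  0.7 -0.7] [0.4284 0.3336 0.0328]
16.95 0.031 [0.5 0.2 1.2] [0.4288 0.3339 0.0312]
17.2 0.029 [-0.4  0.2  1.3] [0.4289 0.334  0.0293]
```

View pics/t3.png

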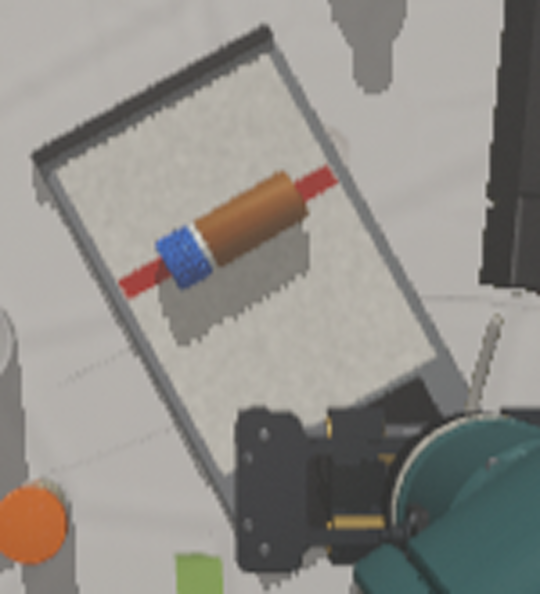

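Run:
```python
from h import *
measure(cams.capture('top'))
t=np.array([.4285,.3592-.0255])
for z in (.027,.025,.023,.022,.021,.020,.019,.018,.017):
    manip.move_linear([*t,z],.03);s=manip.state();print(round(s['clock'],2),z,s['contact_force'].round(1),s['tool_pos'].round(4))
    if s['contact_force'][2]>12:break
manip.dwell(.3);s=manip.state();print(s['contact_force'].round(1),s['tool_pos'].round(4))
```

```text
return _methods._mean(a, axis=axis, dtype=dtype,
  ret = ret.dtype.type(ret / rcount)
Traceback (most recent call last):
  File "h.py", line 33, in measure
    lx=np.polyfit(A[:,1],A[:,0],1) # x as fn of y
TypeError: expected non-empty vector for x
```

```bash
sed -i 's/red=(r>100)&(r>3\*g)&(r>3\*b)&(z<20)/red=(r>100)\&(r>1.8*g)\&(r>1.8*b)\&(abs(g-b)<25)\&(z<16)/' h.py
python3 - <<'E'
from h import *
c=cams.capture('top')
try: measure(c)
except Exception as e: print('meas',e)
t=np.array([.4285,.3592-.0255])
for z in (.027,.025,.023,.022,.021,.020,.019,.018,.017):
    manip.move_linear([*t,z],.03);s=manip.state();print(round(s['clock'],2),z,s['contact_force'].round(1),s['tool_pos'].round(4))
    if s['contact_force'][2]>12:break
manip.dwell(.3);s=manip.state();print(s['contact_force'].round(1),s['tool_pos'].round(4))
E
```

```text
pix 109 486 zpad 10.9 axis h 13.2 rms 1.27
line x0 0.9 slope -0.007 ymid 1.5 span 121.4
vial x 1.4 y -0.4 len 71.1 slope -0.030 | rel line dx 0.5 dyaw 0.023
17.55 0.027 [0.5 0.3 3.4] [0.4288 0.3339 0.0272]
17.8 0.025 [-1.4 -2.2 11.4] [0.4289 0.334  0.0263]
18.05 0.023 [-5.6 -4.9 23.9] [0.429  0.3341 0.0259]
[-6.  -5.3 23.9] [0.429  0.3341 0.026 ]
```

Run:
```python
from h import *
c=dict(np.load('last.npz'));P=cloud(c);im=c['image'].astype(int)
pc=padc(P)
for rr in (1,3,5,7,9,11,12,13,14,15):
    m=abs(np.hypot(pc[...,0]+134,pc[...,1]+.5)-rr)<1;print(rr,m.sum(),np.percentile(P[m][:,2],[10,50,90]).round(4))
d=np.array([.4285,.308]);m=np.hypot(*(P[...,:2]-d).transpose(2,0,1))<.014
print('under other finger',m.sum(),np.percentile(P[m][:,2],[1,50,99]) if m.sum() else '')
s=manip.state();print(s['moment'],s['contact_force'])
c=cams.capture('top');P=cloud(c)
cv2.imwrite('pics/ws.png',wristpix()['image'])
```

```text
1 29 [0.031  0.0318 0.0326]
3 90 [0.0309 0.0318 0.0326]
5 122 [0.0308 0.0317 0.0327]
7 148 [0.0308 0.0317 0.0324]
9 172 [0.0307 0.0318 0.0326]
11 217 [0.0299 0.031  0.0323]
12 294 [0.022  0.0295 0.0314]
13 299 [0.021  0.0234 0.0302]
14 249 [0.0207 0.0217 0.0229]
15 263 [0.0207 0.0216 0.0226]
under other finger 1 [0.0088593 0.0088593 0.0088593]
[-0.29023014  1.0506575   0.17096249] [-6.02468017 -5.28354493 23.90713392]
```

View pics/ws.png

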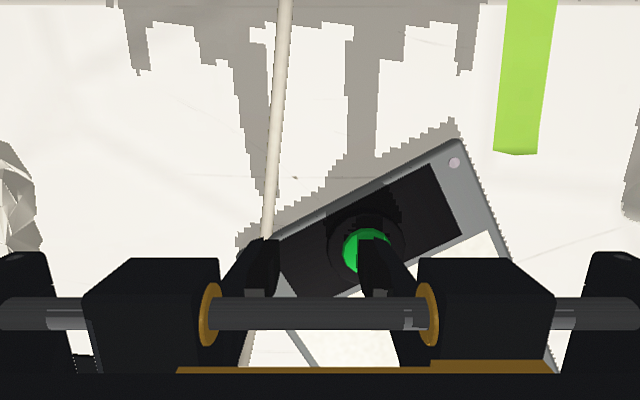

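Run:
```python
from h import *
t=np.array([.4285,.3592-.0255])
manip.move_linear([*t,.05],.06)
manip.move_linear([*t,.16],.15)
manip.move_pose([.30,.50,.24],rot(0.))
manip.set_gripper(.04)
c=cams.capture('top');crop(c,265,150,150,165,3.6,'pics/t5.png');measure(c)
P=cloud(c);print('btn z',P[279,365],manip.state()['clock'],manip.state()['contact_force'].round(1))
```

```text
pix 108 468 zpad 10.9 axis h 13.3 rms 1.42
line x0 0.9 slope -0.007 ymid 1.4 span 121.5
vial x 1.7 y -0.3 len 71.0 slope -0.030 | rel line dx 0.8 dyaw 0.023
btn z [0.42807071 0.35898652 0.0318334 ] 21.1 [ 0.2  1.  -0.7]
```

View pics/t5.png

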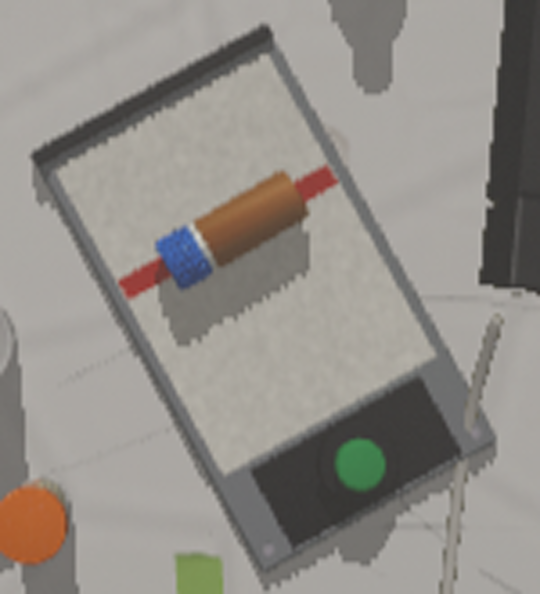

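The vial lies on the line at crop (230,230), the button is back up at (360,464), and the tube cap hasn't moved from (30,524). I'm handing the job in.

```bash
python3 -c "
from cell import order;print(order.close_job())"
```

```text
the job is handed in; nothing more can be done
None
```

The vial is on the red line, the button was pressed once and has come back up, and the job was handed in about 21 s into the 51 s allowed.

**Rolling:** I rolled the vial with four light strokes of the slightly open fingertips, at about 5–8 N, and never gripped or lifted it. The last stroke also moved it about 10 mm along the line, because it had started off centre.

**Vial position:**
- **Before the press:** the wrist camera put it 0.2 mm from the line and 1.2 mm off centre along it. The top camera put it 0.5 mm away.
- **After the press:** the top camera put it 0.8 mm from the line. It was turned about 0.02 rad from the line, the same as before the press.

**Button:** I pressed it straight down with one fingertip until it stopped hard, at about 24 N. It is released, with its top back at the same height as before.

**Disagreement:** I measured the button top at about 32 mm released and 26 mm pressed, against the stated 28 and 22 mm. The 6 mm travel and the hard stop do agree with the description. The force and moment readings also placed the contact on the fingertip that was over the button.

**Bystanders:** the tube's cap shows in the same place in the last picture. I did not re-measure the beaker and bottle, but the gripper stayed clear of both and I saw no unexpected contact force.

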